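Load the sealed sample jars into the analyser carrier

ROBOT

A 6-joint arm with a two-finger parallel gripper is mounted at the origin on the work surface. World frame = base frame: x ahead of the robot, y to its left, z up, the work surface at z = 0. Lengths are in m, angles in rad, forces in N, time in s.
With the tool pointing down it reaches from about 0.375 to 0.975 m from the base axis. Payload 3.8 kg.
Tool frame: the origin (TCP) lies at the very end of the fingers, on their centre line; the grasp point (between the pads) lies 19 mm behind it; z points along the fingers, y is the line along which they close (so a half turn about z gives the same grasp; the last joint's range is limited). The gripper opens to 85 mm and grips with 20 to 120 N. Pads are 22 mm wide; open, the fingers measure 114 mm over their backs; the gripper's body (76 mm by 85 mm) begins 54 mm behind the grasp point. The pads swing forward as they close: fully open they stand 13 mm farther back than shut.
Start: joints at [1.244, 0.264, 1.604, -0, 1.274, -0.037], TCP at [0.193, 0.647, 0.231] pointing down, gripper open.
Joint ranges: [-2.63, 2.63], [-0.94, 2.18], [0.31, 2.57], [-1.31, 4.45], [0, 2.66], [-2.55, 2.55]. Speed limits (rad/s): [2.57, 2.57, 3.14, 3.14, 3.14, 3.14].

INTERFACE

Orientations are given as a rotation vector (axis times angle).
In Python, from workcell import monitor, viewer, job gives the robot as it stands. The module is installed in compiled form; this text tells all that it offers.
- The arm moves only by the tool step_arm, never from a script. Its argument "series" is one flat list of numbers, 4 for each row, row after row: the shift along the tool's x, y, z in m, then the turn about the tool's z in rad. A call has 1 to 8 rows; each row is the pose to reach, as a shift and turn from the pose commanded when the call began, along the tool's axes at that moment; what a row does not reach only later rows make up. A row lasts 1/8 s, in which the tool goes at most 62.5 mm and 10.7 degrees, less where a joint would pass 70% of its speed; a pose out of reach is approached as far as the arm can. A call with a gripper value outside its range is refused whole. "gripper" is the opening, from 0 (shut) to 1 (fully open), set as the call begins (left out, the last holds). The fingers move at their own pace and stop on an object; "newtons" is the grip in N (left out, the last holds). Time passes only in rows, so rows that repeat a pose let the fingers close. It gives the time, the measured TCP pose, the force, the opening and the grip force at its end, in the units of the state.
- monitor.read_state(): the state, without advancing time (a new reading comes with each control period).
- viewer.read_camera(name): name is "scene" or "side" or "wrist"; returns a dict with "image" (420x560x3 uint8, red, green, blue), "intrinsics" (3x3 intrinsics, pixels), "distortion" ([k1, k2, p1, p2, k3] as OpenCV has them; the pictures are not rectified), "T" (4x4, takes a point from camera to world coordinates); the wrist camera has in their place "hand_eye" (4x4, takes a point from camera to tool coordinates, whose origin is the TCP and whose axes are the flange's). Camera axes: x right, y up, looking along -z (the intrinsics and any distortion apply to the point x, -y, -z); pixel columns grow to the right and rows downward; lengths in m; the calibration is good to about 2 mm. A picture is of the moment at which its call begins: read the wrist's pose just before it. There is no depth.
- job.finish_job(): hands the job in; it is judged then, once.
Trained networks look in a picture, given as the dict that the camera call returned (one of the last four; its "shot" number tells which), for a name from the list of things; names that differ only in an ending like _2 or _b are one class to them, and where a whole thing is asked for, a point or a joint stands for the part that bears it (a point fixed in the world has none). Each returns a list of dicts, best first, with "score" (0 to 1); they miss things now and then, are a little off and sometimes report something else, mostly with a low value. They report only what shows in the picture. A call takes as long as a camera call. They do not tell look-alikes from the thing itself.
- viewer.boxes_of(picture, label): "extent" ([centre column, centre row, width, height] in pixels, round what is visible of it).
- viewer.spot_point(picture, label): "point" ([column, row] in pixels: a listed point, or the origin of a listed thing).
The state is a dict: "time": time; "q": joint angles; "joint_vel": joint speeds; "joint_torque": joint torques, N m; "tool_pos": TCP position; "tcp_rot": TCP orientation; "wrist_force": force on the tool from outside, world axes, zero at the start; "torque": the same for the moment, N m; "width": opening from 0.0 (shut) to 1.0 (fully open); "grip_force": force on a finger pad.
Only numpy, scipy, OpenCV 4.12 (cv2) and the standard library are available. Lean on these libraries where they do the work, as an engineer would, in place of code of your own. Each camera call takes 0.05 s, during which the arm holds its last target. There are 200 camera calls.

TASK

Get the samples ready for the analyser: stand each of the three sealed, lidded jars in the well of the carrier that is made for its size (large, medium, small), set down gently, upright and right down on the floor of the well. Leave the two open, empty jars standing where they are.

Things in the scene. Friction and masses are not known exactly. Their poses are not given: they have to be found in the camera images.
- jar_large_mid (a point): The large sealed sample jar: a plain round straight-sided jar of white plastic closed by a ribbed grey screw lid of the same width (the top 16 mm), 62 mm in diameter and 72 mm tall, standing upright and loose. The point is its centre, 36 mm above its underside; z points up along its axis.
- jar_medium_mid (a point): The medium sealed sample jar: a plain round straight-sided jar of white plastic closed by a ribbed grey screw lid of the same width (the top 16 mm), 46 mm in diameter and 66 mm tall, standing upright and loose. The point is its centre, 33 mm above its underside; z points up along its axis.
- jar_small_mid (a point): The small sealed sample jar: a plain round straight-sided jar of white plastic closed by a ribbed grey screw lid of the same width (the top 16 mm), 30 mm in diameter and 60 mm tall, standing upright and loose. The point is its centre, 30 mm above its underside; z points up along its axis.
- open_large_mid (a point): A look-alike: an open, empty jar without lid, of the same white plastic and the same width as the large sealed jar, 62 mm in diameter and 66 mm tall, hollow, walls 3.5 mm, standing upright and loose. The point is its centre on the axis, 33 mm above its underside; z points up.
- open_medium_mid (a point): A look-alike: an open, empty jar without lid, of the same white plastic and the same width as the medium sealed jar, 46 mm in diameter and 60 mm tall, hollow, walls 3.5 mm, standing upright and loose. The point is its centre on the axis, 30 mm above its underside; z points up.
- well_large_floor (a point): The large well of the carrier: a square grey plastic insert, 92 by 92 mm and 18 mm high, with one round blind hole 78 mm wide and 14 mm deep with a dark floor; it is made for the large jar. It is fixed in the carrier. The point is the centre of the hole's floor, 8 mm above the bench; z points up, x runs along the row of wells.
- well_medium_floor (a point): The medium well of the carrier: a square grey plastic insert, 92 by 92 mm and 18 mm high, with one round blind hole 61 mm wide and 14 mm deep with a dark floor; it is made for the medium jar. It is fixed in the carrier. The point is the centre of the hole's floor, 8 mm above the bench; z points up, x runs along the row of wells.
- well_small_floor (a point): The small well of the carrier: a square grey plastic insert, 92 by 92 mm and 18 mm high, with one round blind hole 45 mm wide and 14 mm deep with a dark floor; it is made for the small jar. It is fixed in the carrier. The point is the centre of the hole's floor, 8 mm above the bench; z points up, x runs along the row of wells.
- tray: The carrier: a shallow aluminium tray, 336 by 112 mm, rim 14 mm high, with a low wire grip at each end, fixed on the bench. The three inserts stand in it in one row at 104 mm pitch, in any order. Origin at the centre of its underside, x along its length, z up.
Not all that is in view belongs to the job. What is shaped like the part that bears jar_large_mid but blue is not meant.

How it is judged:
By the outcome, as a careful person would: the job done as asked, in the order asked, and still so for the second after the job is handed in, with the robot touching nothing.
It also fails if it takes over 102 s, if anything falls off the work surface, if the arm or the gripper's body presses on something with over 40 N, if the wrist force passes 120 N, or if a joint passes its speed limit or range.

## Working session

There is one attempt and no reset: what is moved stays moved. The work goes in short steps, Python scripts to look and compute and a tool call to move; the robot and the scene stay as the last step left them, time stands still between calls to the robot, and variables do not carry over. Pictures are saved under pics/ and viewed, at most 17 in all, crops included, and the job is handed in when it is done.

Besides the shell and the picture viewer there is one more tool, called after "Call:" in YAML: its name, and indented under it one key for each argument. step_arm: Moves the arm, as the interface text tells. Its arguments: {"type":"object","properties":{"series":{"type":"array"},"gripper":{"type":"number"},"newtons":{"type":"number"}},"required":["series"]}

```bash
mkdir -p pics; cat > h.py <<'E'
import numpy as np, cv2
from scipy.spatial.transform import Rotation as R
from workcell import monitor, viewer, job
def shot(n):
    s=monitor.read_state(); p=viewer.read_camera(n)
    if n=="wrist":
        T=np.eye(4);T[:3,:3]=R.from_rotvec(s["tcp_rot"]).as_matrix();T[:3,3]=s["tool_pos"]
        p["Tw"]=T@np.array(p["hand_eye"])
    else: p["Tw"]=np.array(p["T"])
    return p
def save(p,f): cv2.imwrite("pics/"+f,p["image"][:,:,::-1])
def ray(p,px):
    u=cv2.undistortPoints(np.array([[px]],float),np.array(p["intrinsics"]),np.array(p["distortion"]))[0,0]
    return p["Tw"][:3,3],p["Tw"][:3,:3]@np.array([u[0],-u[1],-1])
def atz(p,px,z):
    o,d=ray(p,px); return o+d*(z-o[2])/d[2]
def proj(p,X):
    c=np.linalg.inv(p["Tw"])@np.append(X,1)
    return cv2.projectPoints(np.array([[c[0],-c[1],-c[2]]]),np.zeros(3),np.zeros(3),np.array(p["intrinsics"]),np.array(p["distortion"]))[0][0,0]
Z=dict(jar_large_mid=.036,jar_medium_mid=.033,jar_small_mid=.03,open_large_mid=.033,open_medium_mid=.03,well_large_floor=.008,well_medium_floor=.008,well_small_floor=.008,tray=0)
E
python3 - <<'E'
from h import *
np.set_printoptions(precision=4,suppress=True)
s=monitor.read_state();print(s["tool_pos"],s["tcp_rot"])
for n in["scene","side"]:
    p=shot(n);save(p,n+"0.png");print(n,p["Tw"][:3,3])
    for l,z in Z.items():
        for r in viewer.spot_point(p,l)[:4]: print(l,round(r["score"],2),np.round(r["point"]),atz(p,r["point"],z))
E
```

```text
[0.1927 0.6462 0.23  ] [-0.4535 -3.1083  0.0034]
scene [0.9834 0.6716 0.7562]
jar_large_mid 0.83 [258. 295.] [0.7016 0.1973 0.036 ]
jar_large_mid 0.78 [205. 236.] [ 0.7125 -0.0136  0.036 ]
jar_large_mid 0.68 [266. 239.] [0.6015 0.0733 0.036 ]
jar_medium_mid 0.73 [348. 252.] [0.4706 0.2044 0.033 ]
jar_small_mid 0.89 [377. 312.] [0.5274 0.359  0.03  ]
open_large_mid 0.64 [316. 213.] [0.4525 0.0637 0.033 ]
open_large_mid 0.35 [255. 163.] [ 0.4633 -0.1934  0.033 ]
open_medium_mid 0.93 [301. 283.] [0.6082 0.216  0.03  ]
open_medium_mid 0.53 [256. 162.] [ 0.4585 -0.1998  0.03  ]
well_large_floor 0.62 [257. 164.] [ 0.4452 -0.2156  0.008 ]
well_medium_floor 0.95 [208. 202.] [ 0.6375 -0.1458  0.008 ]
well_small_floor 0.69 [234. 181.] [ 0.5389 -0.1819  0.008 ]
side [0.2658 0.6265 0.6454]
jar_large_mid 0.96 [194. 241.] [0.7024 0.1904 0.036 ]
jar_large_mid 0.94 [243. 189.] [ 0.707  -0.0033  0.036 ]
jar_large_mid 0.63 [266. 222.] [0.6037 0.0692 0.036 ]
jar_large_mid 0.45 [215. 348.] [0.5233 0.3665 0.036 ]
jar_medium_mid 0.65 [292. 291.] [0.4717 0.2002 0.033 ]
jar_small_mid 0.6 [216. 351.] [0.5219 0.3676 0.03  ]
open_large_mid 0.74 [335. 248.] [0.4468 0.0637 0.033 ]
open_medium_mid 0.59 [228. 266.] [0.6077 0.207  0.03  ]
well_large_floor 0.84 [381. 188.] [ 0.4363 -0.2041  0.008 ]
well_medium_floor 0.95 [299. 174.] [ 0.6377 -0.1517  0.008 ]
well_small_floor 0.94 [340. 178.] [ 0.5401 -0.1922  0.008 ]
tray 0.79 [339. 182.] [ 0.5383 -0.1823  0.    ]
```

```bash
python3 - <<'E'
import cv2
for n in["scene","side"]:
    i=cv2.imread(f"pics/{n}0.png"); cv2.imwrite(f"pics/{n}0c.png",cv2.resize(i[120:400,130:470],None,fx=2.1,fy=2.1,interpolation=cv2.INTER_CUBIC))
E
```

```text
(no output)
```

View pics/scene0c.png

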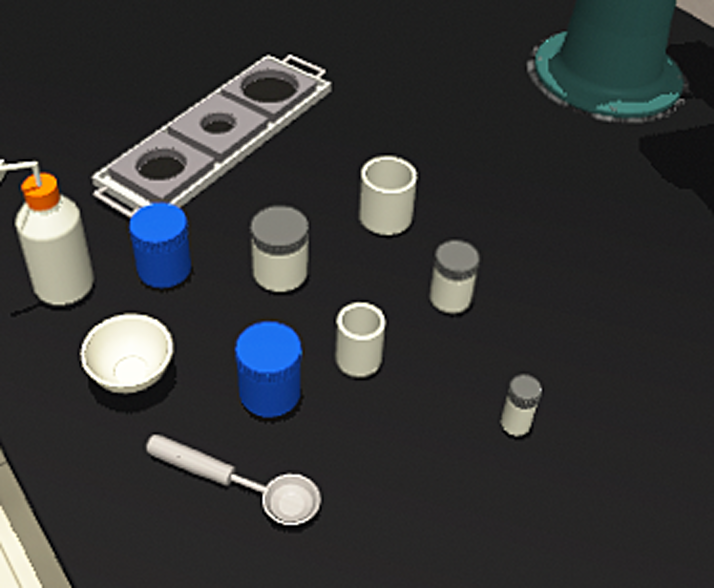

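View pics/side0c.png

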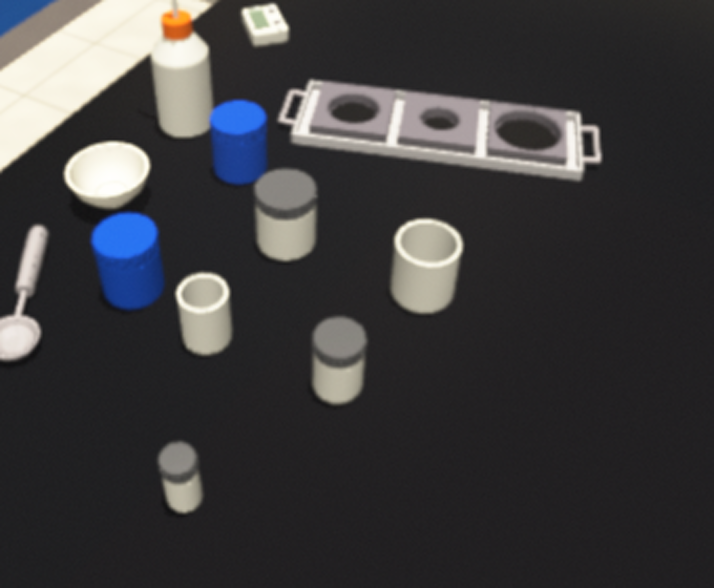

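Scene picture, in full-frame pixels. Large candidates: grey-lidded jar (263,239), blue jars (206,236) and (258,295), open jar (316,213), and the bottle and bowl. Medium: lidded (346,252), open (301,283). Small: lidded (377,312). Wells: large (257,163), small (234,180), medium (208,200). I choose the grey-lidded white jars. First I'll go over the tray and look with the wrist camera.

```bash
cat >> h.py <<'E'
def go(x,y,z,ydeg):
    "tool-frame shift/turn to bring TCP to xyz with tool y at heading ydeg"
    s=monitor.read_state(); M=R.from_rotvec(s["tcp_rot"]).as_matrix()
    d=M.T@(np.array([x,y,z])-s["tool_pos"]); h=np.degrees(np.arctan2(M[1,1],M[0,1]))
    t=-np.radians(ydeg-h); print("t",round(s["time"],2),"pos",np.round(s["tool_pos"],4),"h",round(h,1),"q6",round(s["q"][5],2),"shift",np.round(d,4),"turn",round(t,3))
E
python3 -c "
from h import *
go(.53,-.15,.30,-74)"
```

```text
t 1.0 pos [0.1929 0.6469 0.2313] h 73.4 q6 -0.04 shift [-0.5508 -0.6673 -0.0687] turn 2.573
```

Call:
step_arm:
  series: [-0.04,-0.05,-0.07,0.18,-0.08,-0.1,-0.07,0.36,-0.12,-0.15,-0.07,0.54,-0.16,-0.2,-0.07,0.72,-0.2,-0.24,-0.07,0.9,-0.24,-0.29,-0.07,1.08,-0.27,-0.33,-0.07,1.26,-0.31,-0.38,-0.07,1.44]
  gripper: 1

```text
time: 2.0
tool_pos: [0.3768, 0.2047, 0.3017]
tcp_rot: [2.396, 2.031, 0.002]
wrist_force: [1.2, 0.6, 0.0]
width: 1.001
grip_force: 0.0
```

```bash
python3 -c "
from h import *
go(.53,-.15,.30,-74)"
```

```text
t 2.0 pos [0.3768 0.2047 0.3017] h -9.4 q6 0.6 shift [-0.3249  0.2092  0.0017] turn 1.127
```

Call:
step_arm:
  series: [-0.04,0.03,0,0.18,-0.09,0.06,0,0.36,-0.14,0.09,0,0.54,-0.19,0.12,0,0.72,-0.24,0.15,0,0.9,-0.28,0.18,0,1.08,-0.32,0.21,0,1.13,-0.32,0.21,0,1.13]

```text
time: 3.0
tool_pos: [0.5339, -0.1455, 0.3008]
tcp_rot: [3.111, 0.435, -0.001]
wrist_force: [-0.7, 0.5, -1.2]
width: 0.999
grip_force: 0.0
```

```bash
python3 - <<'E'
from h import *
np.set_printoptions(precision=4,suppress=True)
p=shot("wrist");save(p,"w1.png")
go(.53,-.15,.30,-74)
for l in Z:
    for r in viewer.spot_point(p,l)[:3]: print(l,round(r["score"],2),np.round(r["point"]),atz(p,r["point"],Z[l]))
E
```

```text
t 3.05 pos [ 0.5331 -0.1438  0.3008] h -74.0 q6 0.98 shift [-0.0047  0.0051  0.0008] turn 0.0
jar_large_mid 0.61 [129.  67.] [0.6083 0.064  0.036 ]
jar_large_mid 0.31 [295.  90.] [ 0.6402 -0.1436  0.036 ]
jar_medium_mid 0.77 [ 12. 140.] [0.4736 0.2025 0.033 ]
open_large_mid 0.9 [123. 184.] [0.4544 0.054  0.033 ]
open_medium_mid 0.79 [ 6. 30.] [0.6068 0.2134 0.03  ]
open_medium_mid 0.65 [126.  66.] [0.6073 0.0707 0.03  ]
well_large_floor 0.87 [298. 232.] [ 0.4413 -0.2116  0.008 ]
well_medium_floor 0.75 [296.  92.] [ 0.6398 -0.1466  0.008 ]
well_small_floor 0.91 [295. 168.] [ 0.5394 -0.1769  0.008 ]
```

View pics/w1.png

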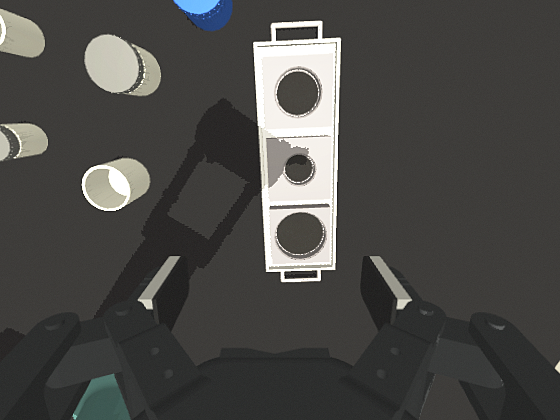

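The wrist picture shows the tray with the medium well at (298,93), small at (299,169) and large at (300,233). The large jar's lid is at about (112,63) and the open large jar at (115,187).

```bash
python3 - <<'E'
from h import *
np.set_printoptions(precision=4,suppress=True)
p=shot("wrist")
g=cv2.cvtColor(p["image"],cv2.COLOR_RGB2GRAY)
# dark hole blobs inside bright tray
m=(g<130).astype(np.uint8); m[:, :265]=0; m[:,335:]=0; m[265:]=0; m[:50]=0
for l,(c,r),z in[("M",(298,93),.022),("S",(299,169),.022),("L",(300,233),.022),("lidL",(112,63),.072)]:
    print(l,"eye",atz(p,(c,r),z))
E
python3 - <<'E'
import cv2
i=cv2.imread("pics/w1.png"); cv2.imwrite("pics/w1c.png",cv2.resize(i[50:275,240:350],None,fx=2.6,fy=2.6,interpolation=cv2.INTER_CUBIC))
E
```

```text
M eye [ 0.6379 -0.145   0.022 ]
S eye [ 0.5404 -0.1774  0.022 ]
L eye [ 0.4458 -0.2091  0.022 ]
lidL eye [0.6046 0.0709 0.072 ]
```

View pics/w1c.png

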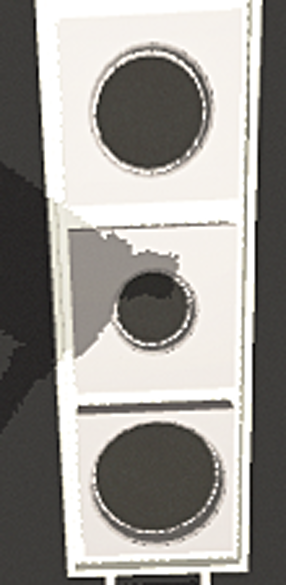

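```bash
python3 -c "
from h import *
go(.604,.0705,.16,-72);go(.604,.0705,.02,-72)"
```

```text
t 3.55 pos [ 0.533  -0.1421  0.3015] h -73.8 q6 0.98 shift [ 0.1274 -0.1844  0.1416] turn -0.031
t 3.55 pos [ 0.533  -0.1421  0.3015] h -73.8 q6 0.98 shift [ 0.1274 -0.1844  0.2816] turn -0.031
```

Call:
step_arm:
  series: [0.03,-0.045,0.03,-0.03,0.06,-0.09,0.07,-0.03,0.095,-0.135,0.1,-0.03,0.127,-0.184,0.14,-0.03,0.127,-0.184,0.14,-0.03,0.127,-0.184,0.14,-0.03]

```text
time: 4.3
tool_pos: [0.6034, 0.0699, 0.1606]
tcp_rot: [3.103, 0.491, -0.003]
wrist_force: [-0.9, 0.7, 1.0]
width: 1.0
grip_force: 0.0
```

```bash
python3 - <<'E'
from h import *
np.set_printoptions(precision=4,suppress=True)
p=shot("wrist");save(p,"w2.png")
print(proj(p,(.604,.0705,.072)),proj(p,(.604,.0705,.036)))
for r in viewer.spot_point(p,"jar_large_mid")[:2]: print(r["point"],r["score"],atz(p,r["point"],.036))
for r in viewer.boxes_of(p,"jar_large_mid")[:2]: print(r)
go(.604,.0705,.02,-72)
E
```

```text
[273.2421 207.3161] [273.375  195.4384]
[156.2, 34.2] 0.83 [0.7021 0.2003 0.036 ]
{'extent': [407.1, 108.8, 109.3, 93.7], 'score': 0.87}
{'extent': [278.2, 199.6, 75.5, 86.6], 'score': 0.72}
t 4.45 pos [0.6046 0.0682 0.1629] h -72.2 q6 1.33 shift [-0.0002 -0.0026  0.1429] turn -0.003
```

View pics/w2.png

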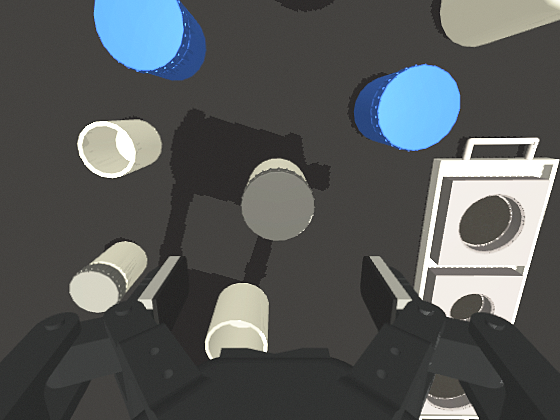

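The lidded large jar is centred between the fingers, with its lid at (278,205). Its lid and grey ribbing set it apart from the blue and open jars.

```bash
python3 - <<'E'
from h import *
p=shot("wrist");print(atz(p,(278.2,204.8),.072))
for l,c in[("openL",(236,337)),]: pass
a=atz(p,(278.2,204.8),.072); go(a[0],a[1],.02,-72)
E
```

```text
[0.60820867 0.0653141  0.072     ]
t 4.5 pos [0.6047 0.068  0.163 ] h -72.2 q6 1.33 shift [0.0021 0.0035 0.143 ] turn -0.004
```

Call:
step_arm:
  series: [0.002,0.003,0.04,0,0.002,0.003,0.08,0,0.002,0.003,0.11,0,0.002,0.003,0.13,0,0.002,0.003,0.14,0,0.002,0.003,0.14,0]

```text
time: 5.25
tool_pos: [0.6069, 0.0668, 0.0215]
tcp_rot: [3.104, 0.487, 0.0]
wrist_force: [-0.2, 0.4, -0.6]
width: 0.999
grip_force: 0.0
```

Call:
step_arm:
  series: [0,0,0,0,0,0,0,0,0,0,0,0,0,0,0,0,0,0,0,0,0,0,0,0]
  gripper: 0.3
  newtons: 40

```text
time: 6.0
tool_pos: [0.6082, 0.0674, 0.0231]
tcp_rot: [3.103, 0.488, 0.005]
wrist_force: [-1.4, 1.6, 6.3]
width: 0.718
grip_force: 44.1
```

Call:
step_arm:
  series: [0,0,-0.01,0,0,0,-0.03,0,0,0,-0.06,0,0,0,-0.09,0,0,0,-0.13,0,0,0,-0.13,0,0,0,-0.13,0]

```text
time: 6.88
tool_pos: [0.6061, 0.0671, 0.1511]
tcp_rot: [3.103, 0.488, -0.001]
wrist_force: [-1.2, -0.3, -2.8]
width: 0.718
grip_force: 44.1
```

```bash
python3 - <<'E'
from h import *
p=shot("wrist");save(p,"w3.png")
go(.4417,-.2115,.15,-72)
E
```

```text
t 6.92 pos [0.6054 0.067  0.1499] h -72.1 q6 1.33 shift [-0.2413  0.2149  0.0004] turn -0.002
```

View pics/w3.png

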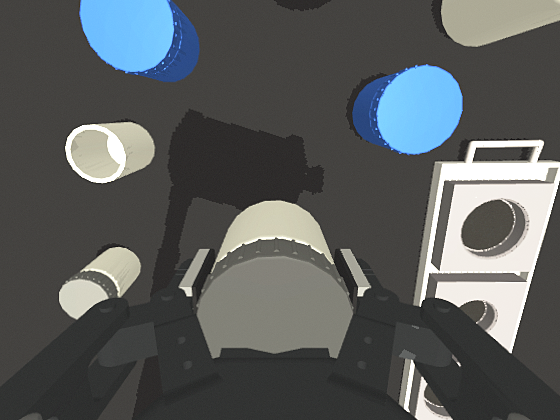

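The jar is held upright: its lid spans columns 197–358 and its top edge is at row 238. Next I'll check its offset in the hand.

```bash
python3 - <<'E'
from h import *
p=shot("wrist")
c=atz(p,(277.5,318),.2005);s=monitor.read_state();print(c,c-s["tool_pos"])
M=R.from_rotvec(s["tcp_rot"]).as_matrix();print(M.T@(c-s["tool_pos"]))
E
```

```text
[0.60894722 0.06638393 0.2005    ] [ 0.00384413 -0.0006253   0.05115642]
[ 0.00328889  0.00173251 -0.05116961]
```

Call:
step_arm:
  series: [-0.03,0.03,0,0,-0.07,0.06,0,0,-0.11,0.1,0,0,-0.15,0.13,0,0,-0.19,0.17,0,0,-0.22,0.2,0,0,-0.241,0.215,0,0,-0.241,0.215,0,0]

```text
time: 7.98
tool_pos: [0.4412, -0.2121, 0.1496]
tcp_rot: [-3.102, -0.483, 0.005]
wrist_force: [0.6, 0.2, -3.3]
width: 0.722
grip_force: 44.3
```

```bash
python3 - <<'E'
from h import *
go(.4417,-.2115,.04,-72)
for n in["scene","side"]:
    p=shot(n);i=p["image"]
    for r in viewer.spot_point(p,"jar_large_mid")[:4]: print(n,r["point"],round(r["score"],2),atz(p,r["point"],.166))
E
```

```text
t 7.97 pos [ 0.4412 -0.2121  0.1496] h -72.3 q6 0.76 shift [ 9.000e-04 -1.000e-04  1.096e-01] turn -0.005
scene [260.7, 115.7] 0.83 [ 0.43529478 -0.20635923  0.166     ]
scene [258.9, 295.8] 0.62 [0.75165561 0.28444729 0.166     ]
scene [208.2, 233.6] 0.57 [0.75339515 0.10899332 0.166     ]
scene [377.5, 312.7] 0.56 [0.612375  0.4192334 0.166    ]
side [244.3, 187.6] 0.8 [0.61352819 0.12704265 0.166     ]
side [191.1, 241.3] 0.73 [0.61275285 0.28519315 0.166     ]
side [387.8, 132.3] 0.58 [ 0.44573646 -0.19887298  0.166     ]
```

Call:
step_arm:
  series: [-0.001,0,0.03,0,-0.001,0,0.06,0,-0.001,0,0.08,0,-0.001,0,0.09,0,-0.001,0,0.09,0]

```text
time: 8.8
tool_pos: [0.4422, -0.211, 0.0607]
tcp_rot: [-3.102, -0.489, 0.002]
wrist_force: [-0.7, 0.7, -3.3]
width: 0.716
grip_force: 44.3
```

```bash
python3 - <<'E'
from h import *
go(.4417,-.2115,.03,-72)
a=shot("wrist")["image"][60:300,120:420,::-1]; p=shot("side");q=shot("scene")
b=p["image"][110:260,310:470,::-1]; c=q["image"][90:240,190:330,::-1]
f=lambda i,h:cv2.resize(i,(int(i.shape[1]*h/i.shape[0]),h),interpolation=cv2.INTER_CUBIC)
cv2.imwrite("pics/m4.png",cv2.vconcat([f(a,280)[:, :350],])) 
cv2.imwrite("pics/m4.png",np.hstack([f(a,260)[:,:325],f(b,260)[:,:230],f(c,260)[:,:240]]))
E
```

```text
t 8.8 pos [ 0.4422 -0.211   0.0607] h -72.1 q6 0.76 shift [-0.0006  0.0004  0.0307] turn -0.001
```

View pics/m4.png

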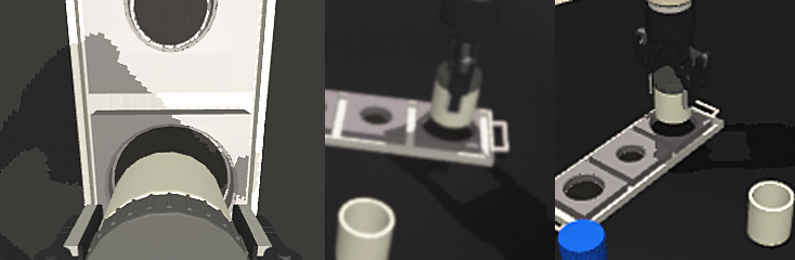

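The jar is above the large well and centred over it. I'll lower it gently.

Call:
step_arm:
  series: [0,0,0.008,0,0,0,0.015,0,0,0,0.02,0,0,0,0.024,0,0,0,0.027,0,0,0,0.029,0,0,0,0.03,0,0,0,0.03,0]

```text
time: 9.95
tool_pos: [0.4424, -0.2118, 0.0313]
tcp_rot: [3.103, 0.488, 0.0]
wrist_force: [-0.2, 0.6, -3.0]
width: 0.713
grip_force: 44.3
```

Call:
step_arm:
  series: [0,0,0.001,0,0,0,0.001,0,0,0,0.002,0,0,0,0.002,0,0,0,0.003,0,0,0,0.003,0]

```text
time: 10.7
tool_pos: [0.4425, -0.2119, 0.031]
tcp_rot: [-3.103, -0.488, 0.001]
wrist_force: [-9.4, 4.0, 21.6]
width: 0.718
grip_force: 46.4
```

Call:
step_arm:
  series: [0,0,-0.001,0,0,0,-0.002,0,0,0,-0.002,0]

```text
time: 11.08
tool_pos: [0.4425, -0.2119, 0.031]
tcp_rot: [3.103, 0.488, 0.0]
wrist_force: [-4.8, 1.1, 7.7]
width: 0.717
grip_force: 44.7
```

Call:
step_arm:
  series: [0,0,0,0,0,0,0,0,0,0,0,0,0,0,0,0,0,0,0,0]
  gripper: 1

```text
time: 11.7
tool_pos: [0.4424, -0.2117, 0.0302]
tcp_rot: [-3.103, -0.488, 0.0]
wrist_force: [0.2, -0.9, -0.1]
width: 1.002
grip_force: 0.0
```

Call:
step_arm:
  series: [0,0,-0.03,0,0,0,-0.07,0,0,0,-0.12,0,0,0,-0.17,0,0,0,-0.17,0]

```text
time: 12.32
tool_pos: [0.4456, -0.2135, 0.2058]
tcp_rot: [3.097, 0.487, 0.013]
wrist_force: [-0.1, -1.2, 0.2]
width: 1.0
grip_force: 0.0
```

```bash
python3 - <<'E'
from h import *
go(.472,.202,.17,-72)
p=shot("side");q=shot("scene")
b=p["image"][110:260,310:470,::-1]; c=q["image"][90:240,190:330,::-1]
f=lambda i,h:cv2.resize(i,(int(i.shape[1]*h/i.shape[0]),h),interpolation=cv2.INTER_CUBIC)
cv2.imwrite("pics/m5.png",np.hstack([f(b,340),f(c,340)]))
E
```

```text
t 12.32 pos [ 0.4456 -0.2135  0.2058] h -72.1 q6 0.76 shift [ 0.1524 -0.3876  0.0339] turn -0.002
```

View pics/m5.png

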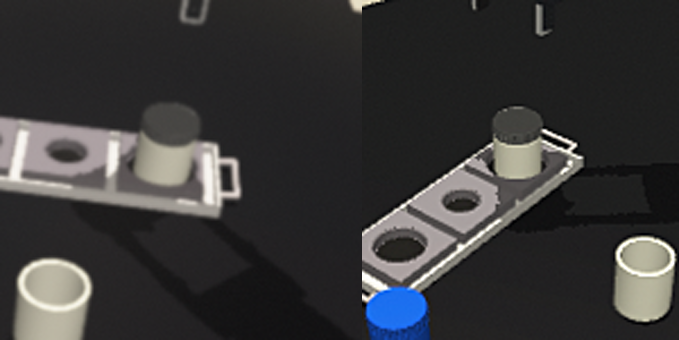

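The large jar stands upright in its well. Now the medium one.

Call:
step_arm:
  series: [0.02,-0.05,0.005,0,0.045,-0.11,0.01,0,0.07,-0.17,0.015,0,0.095,-0.23,0.02,0,0.12,-0.29,0.025,0,0.14,-0.35,0.03,0,0.152,-0.387,0.034,0,0.152,-0.387,0.034,0]

```text
time: 13.42
tool_pos: [0.4662, 0.2057, 0.1635]
tcp_rot: [3.102, 0.495, -0.007]
wrist_force: [0.7, -0.5, -0.7]
width: 1.0
grip_force: 0.0
```

```bash
python3 - <<'E'
from h import *
p=shot("wrist");save(p,"w6.png")
print(proj(p,(.472,.202,.066)))
for r in viewer.boxes_of(p,"jar_medium_mid")[:3]: print(r)
go(.472,.202,.02,-72)
E
```

```text
[280.04726433 199.6476918 ]
{'extent': [281.1, 191.5, 55.6, 61.8], 'score': 0.66}
t 13.53 pos [0.4668 0.2029 0.1642] h -72.0 q6 1.62 shift [0.0053 0.0023 0.1442] turn -0.001
```

View pics/w6.png

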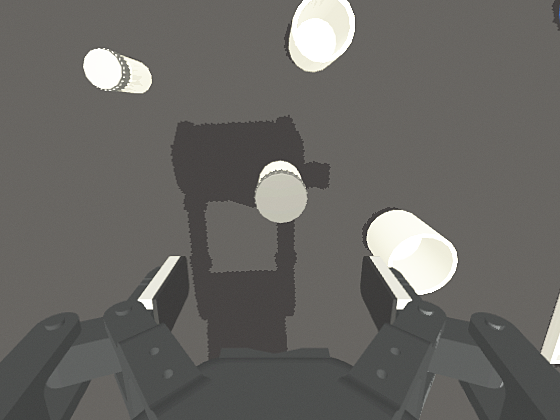

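The medium lid is centred at (281,196). The open jars are clear of both fingers.

```bash
python3 - <<'E'
from h import *
p=shot("wrist");a=atz(p,(281,196),.066);print(a,atz(p,(103,69),.06)); go(a[0],a[1],.02,-72)
E
```

```text
[0.47577176 0.19927078 0.066     ] [0.52755133 0.3584301  0.06      ]
t 13.57 pos [0.4672 0.2023 0.1646] h -72.1 q6 1.62 shift [0.0077 0.0054 0.1446] turn -0.002
```

Call:
step_arm:
  series: [0.008,0.004,0.04,0,0.008,0.004,0.08,0,0.008,0.004,0.11,0,0.008,0.004,0.135,0,0.008,0.004,0.143,0,0.008,0.004,0.143,0]

```text
time: 14.32
tool_pos: [0.477, 0.2008, 0.023]
tcp_rot: [3.104, 0.485, -0.002]
wrist_force: [0.7, 0.5, 0.7]
width: 1.002
grip_force: 0.0
```

Call:
step_arm:
  series: [0,0,0,0,0,0,0,0,0,0,0,0,0,0,0,0,0,0,0,0,0,0,0,0,0,0,0,0]
  gripper: 0.2
  newtons: 40

```text
time: 15.2
tool_pos: [0.4783, 0.2024, 0.0246]
tcp_rot: [-3.103, -0.488, -0.004]
wrist_force: [-0.1, -0.4, 6.1]
width: 0.526
grip_force: 40.9
```

Call:
step_arm:
  series: [0,0,-0.01,0,0,0,-0.03,0,0,0,-0.06,0,0,0,-0.09,0,0,0,-0.13,0,0,0,-0.13,0,0,0,-0.13,0]

```text
time: 16.08
tool_pos: [0.4764, 0.2017, 0.1528]
tcp_rot: [3.103, 0.488, -0.001]
wrist_force: [0.0, -0.1, -0.6]
width: 0.532
grip_force: 41.0
```

```bash
python3 - <<'E'
from h import *
go(.639,-.1455,.15,-72)
p=shot("wrist");save(p,"w7.png")
E
```

```text
t 16.07 pos [0.4764 0.2017 0.1528] h -72.1 q6 1.61 shift [0.0482 0.3803 0.0027] turn -0.002
```

View pics/w7.png

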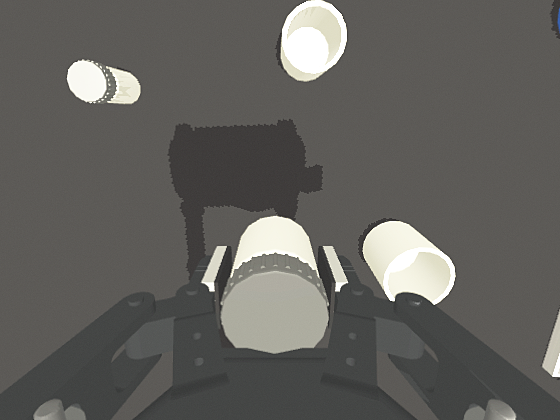

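The medium jar is held upright, with its lid centred at (276,312).

Call:
step_arm:
  series: [0.006,0.045,0,0,0.012,0.1,0,0,0.02,0.16,0,0,0.028,0.22,0,0,0.036,0.28,0,0,0.043,0.34,0,0,0.048,0.38,0,0,0.048,0.38,0,0]

```text
time: 17.12
tool_pos: [0.639, -0.1478, 0.1507]
tcp_rot: [-3.104, -0.482, 0.005]
wrist_force: [-0.1, 0.5, -0.7]
width: 0.531
grip_force: 41.3
```

```bash
python3 - <<'E'
from h import *
p=shot("wrist")
s=monitor.read_state();c=atz(p,(276,312),.196)
M=R.from_rotvec(s["tcp_rot"]).as_matrix();print("in-hand",M.T@(c-s["tool_pos"]))
go(.639,-.1455,.06,-72)
E
```

```text
in-hand [ 0.00178779  0.00303927 -0.04536877]
t 17.18 pos [ 0.6382 -0.146   0.1506] h -72.3 q6 1.0 shift [ 0.0012 -0.      0.0906] turn -0.005
```

Call:
step_arm:
  series: [0,0,0.03,0,0,0,0.06,0,0,0,0.08,0,0,0,0.09,0,0,0,0.09,0]

```text
time: 17.8
tool_pos: [0.6388, -0.1445, 0.0625]
tcp_rot: [-3.103, -0.489, 0.002]
wrist_force: [0.0, -0.4, -0.3]
width: 0.53
grip_force: 41.3
```

```bash
python3 - <<'E'
from h import *
go(.639,-.1455,.03,-72)
a=shot("wrist")["image"][60:300,120:420,::-1]; p=shot("side");q=shot("scene")
b=p["image"][80:230,220:380,::-1]; c=q["image"][110:260,140:280,::-1]
f=lambda i,h:cv2.resize(i,(int(i.shape[1]*h/i.shape[0]),h),interpolation=cv2.INTER_CUBIC)
cv2.imwrite("pics/m8.png",np.hstack([f(a,250),f(b,250)[:,:240],f(c,250)]))
E
```

```text
t 17.8 pos [ 0.6388 -0.1445  0.0625] h -72.1 q6 1.0 shift [-0.0001  0.0011  0.0325] turn -0.002
```

View pics/m8.png

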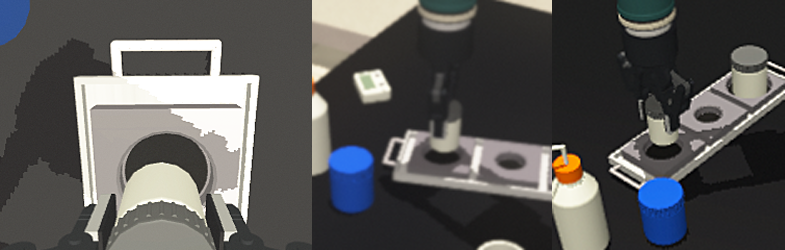

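The jar hangs over the medium well about 3–4 mm too far left (jar at column ~161, hole at 167 in the crop). I'll correct by +3 mm in y and lower it.

Call:
step_arm:
  series: [0,0.002,0.004,0,0,0.003,0.01,0,0,0.003,0.017,0,0,0.003,0.022,0,0,0.003,0.026,0,0,0.003,0.028,0,0,0.003,0.03,0,0,0.003,0.03,0]

```text
time: 18.95
tool_pos: [0.6403, -0.1479, 0.0332]
tcp_rot: [-3.103, -0.488, 0.0]
wrist_force: [-0.1, -0.1, -1.4]
width: 0.529
grip_force: 41.3
```

Call:
step_arm:
  series: [0,0,0.001,0,0,0,0.001,0,0,0,0.002,0,0,0,0.002,0]

```text
time: 19.45
tool_pos: [0.6406, -0.148, 0.0327]
tcp_rot: [3.103, 0.488, 0.001]
wrist_force: [-2.9, 0.1, 6.9]
width: 0.533
grip_force: 41.8
```

Call:
step_arm:
  series: [0,0,0,0,0,0,0,0,0,0,0,0,0,0,0,0,0,0,0,0]
  gripper: 1

```text
time: 20.08
tool_pos: [0.6403, -0.1479, 0.0311]
tcp_rot: [-3.103, -0.488, 0.0]
wrist_force: [-0.3, 0.3, -0.0]
width: 0.997
grip_force: 0.0
```

Call:
step_arm:
  series: [0,0,-0.03,0,0,0,-0.07,0,0,0,-0.12,0,0,0,-0.17,0,0,0,-0.17,0]

```text
time: 20.7
tool_pos: [0.644, -0.1489, 0.2081]
tcp_rot: [3.099, 0.487, 0.016]
wrist_force: [0.8, -0.2, 0.8]
width: 1.003
grip_force: 0.0
```

```bash
python3 - <<'E'
from h import *
go(.526,.361,.17,-72)
p=shot("side");q=shot("scene")
b=p["image"][80:230,220:380,::-1]; c=q["image"][110:260,140:280,::-1]
f=lambda i,h:cv2.resize(i,(int(i.shape[1]*h/i.shape[0]),h),interpolation=cv2.INTER_CUBIC)
cv2.imwrite("pics/m9.png",np.hstack([f(b,340),f(c,340)]))
E
```

```text
t 20.7 pos [ 0.644  -0.1489  0.2081] h -72.1 q6 0.99 shift [ 0.0438 -0.5217  0.0352] turn -0.002
```

View pics/m9.png

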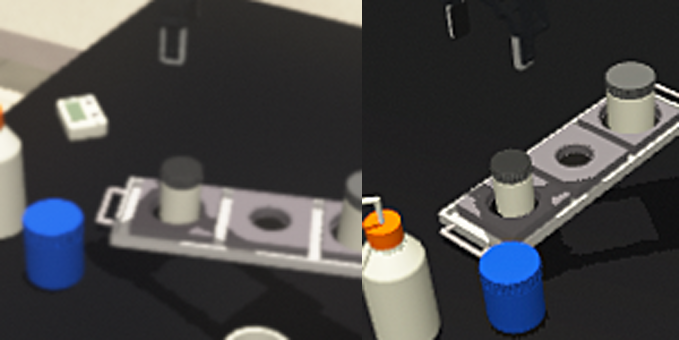

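The medium jar stands in its well. Now the small one.

Call:
step_arm:
  series: [0.004,-0.05,0.005,0,0.01,-0.11,0.01,0,0.015,-0.17,0.015,0,0.02,-0.23,0.02,0,0.025,-0.29,0.025,0,0.03,-0.35,0.03,0,0.035,-0.41,0.035,0,0.04,-0.47,0.035,0]

```text
time: 21.8
tool_pos: [0.5316, 0.3125, 0.1629]
tcp_rot: [3.102, 0.487, -0.008]
wrist_force: [0.3, 0.6, 0.2]
width: 1.004
grip_force: 0.0
```

Call:
step_arm:
  series: [0.003,-0.035,0,0,0.004,-0.05,0,0,0.004,-0.052,0,0,0.004,-0.052,0,0]

```text
time: 22.3
tool_pos: [0.5221, 0.361, 0.1656]
tcp_rot: [3.103, 0.486, -0.002]
wrist_force: [0.7, -1.2, -0.1]
width: 1.0
grip_force: 0.0
```

```bash
python3 - <<'E'
from h import *
p=shot("wrist");save(p,"w10.png")
print(proj(p,(.5265,.361,.06)))
for r in viewer.boxes_of(p,"jar_small_mid")[:3]: print(r)
go(.5265,.361,.02,-72)
E
```

```text
[275.13586244 197.64573432]
{'extent': [275.7, 193.8, 38.2, 44.7], 'score': 0.72}
t 22.4 pos [0.5225 0.3609 0.1661] h -72.2 q6 1.83 shift [0.0039 0.0011 0.1461] turn -0.004
```

View pics/w10.png

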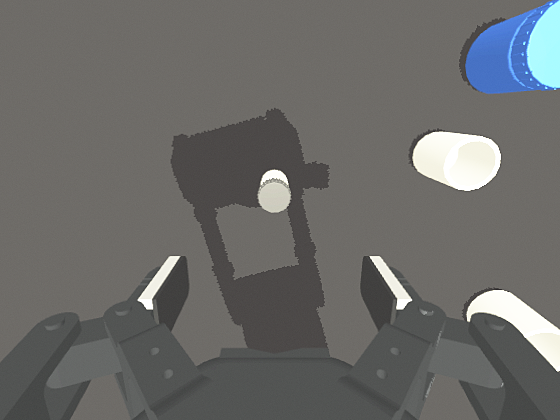

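The small lid is at (274,196), within 2 px of the prediction.

Call:
step_arm:
  series: [0.004,0,0.04,0,0.004,0,0.08,0,0.004,0,0.11,0,0.004,0,0.135,0,0.004,0,0.142,0,0.004,0,0.142,0]

```text
time: 23.15
tool_pos: [0.5262, 0.363, 0.0244]
tcp_rot: [3.104, 0.486, -0.0]
wrist_force: [0.1, 0.7, -0.8]
width: 1.001
grip_force: 0.0
```

Call:
step_arm:
  series: [0,0,0,0,0,0,0,0,0,0,0,0,0,0,0,0,0,0,0,0,0,0,0,0,0,0,0,0,0,0,0,0]
  gripper: 0.1
  newtons: 35

```text
time: 24.15
tool_pos: [0.5264, 0.364, 0.0252]
tcp_rot: [-3.103, -0.488, -0.002]
wrist_force: [-1.3, 0.1, 5.1]
width: 0.339
grip_force: 34.7
```

Call:
step_arm:
  series: [0,0,-0.01,0,0,0,-0.03,0,0,0,-0.06,0,0,0,-0.1,0,0,0,-0.14,0,0,0,-0.15,0,0,0,-0.15,0]

```text
time: 25.02
tool_pos: [0.5262, 0.3639, 0.1754]
tcp_rot: [-3.103, -0.488, -0.003]
wrist_force: [-0.6, -0.1, -0.9]
width: 0.34
grip_force: 34.5
```

```bash
python3 - <<'E'
from h import *
go(.5407,-.1795,.17,-72)
E
```

```text
t 25.02 pos [0.5262 0.3639 0.1754] h -72.1 q6 1.83 shift [-0.1529  0.5216  0.0049] turn -0.002
```

Call:
step_arm:
  series: [-0.014,0.047,0,0,-0.03,0.1,0,0,-0.046,0.158,0,0,-0.063,0.216,0,0,-0.08,0.274,0,0,-0.097,0.332,0,0,-0.114,0.39,0,0,-0.13,0.445,0,0]

```text
time: 26.02
tool_pos: [0.5368, -0.1014, 0.1718]
tcp_rot: [-3.102, -0.487, 0.006]
wrist_force: [0.0, -0.7, 0.2]
width: 0.341
grip_force: 34.7
```

Call:
step_arm:
  series: [-0.014,0.05,0,0,-0.02,0.07,0,0,-0.023,0.077,0,0,-0.023,0.077,0,0,-0.023,0.077,0.05,0,-0.023,0.077,0.09,0,-0.023,0.077,0.11,0,-0.023,0.077,0.11,0]

```text
time: 27.02
tool_pos: [0.5385, -0.1776, 0.0621]
tcp_rot: [-3.1, -0.49, 0.007]
wrist_force: [0.1, -0.1, -0.9]
width: 0.345
grip_force: 34.7
```

```bash
python3 - <<'E'
from h import *
go(.541,-.18,.0332,-72)
a=shot("wrist")["image"][60:300,120:420,::-1]; p=shot("side");q=shot("scene")
b=p["image"][80:230,260:420,::-1]; c=q["image"][90:240,160:300,::-1]
f=lambda i,h:cv2.resize(i,(int(i.shape[1]*h/i.shape[0]),h),interpolation=cv2.INTER_CUBIC)
cv2.imwrite("pics/m11.png",np.hstack([f(a,250),f(b,250)[:,:240],f(c,250)]))
E
```

```text
t 27.02 pos [ 0.5385 -0.1776  0.0621] h -72.0 q6 0.89 shift [0.0018 0.0031 0.0288] turn -0.0
```

View pics/m11.png

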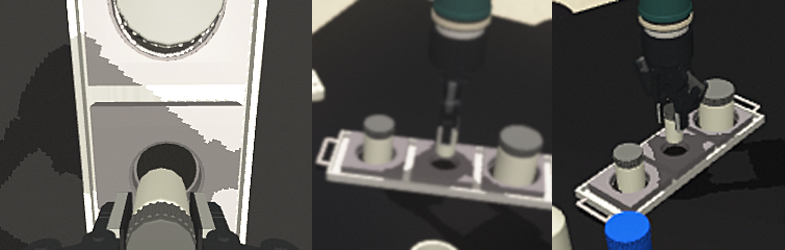

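The small jar is over the small well, about 4 mm left of its centre (161 against 168). I'll correct that and lower it.

Call:
step_arm:
  series: [0.001,0.003,0.003,0,0.001,0.004,0.008,0,0.001,0.004,0.014,0,0.001,0.004,0.02,0,0.001,0.004,0.024,0,0.001,0.004,0.026,0,0.001,0.004,0.028,0,0.001,0.004,0.028,0]

```text
time: 28.18
tool_pos: [0.5425, -0.1836, 0.0362]
tcp_rot: [-3.103, -0.488, 0.0]
wrist_force: [-0.1, -0.2, -0.6]
width: 0.339
grip_force: 34.7
```

Call:
step_arm:
  series: [0,0,0.001,0,0,0,0.001,0,0,0,0.002,0,0,0,0.002,0]

```text
time: 28.68
tool_pos: [0.5425, -0.1836, 0.0342]
tcp_rot: [-3.103, -0.488, 0.0]
wrist_force: [0.6, 0.5, -0.4]
width: 0.34
grip_force: 34.7
```

Call:
step_arm:
  series: [0,0,0.001,0,0,0,0.001,0,0,0,0.002,0,0,0,0.002,0]

```text
time: 29.18
tool_pos: [0.5427, -0.1836, 0.0332]
tcp_rot: [-3.103, -0.488, 0.0]
wrist_force: [-2.6, 0.1, 6.4]
width: 0.34
grip_force: 35.5
```

Contact came at z = 0.0332, as expected for the well floor. I'll release it.

Call:
step_arm:
  series: [0,0,0,0,0,0,0,0,0,0,0,0,0,0,0,0,0,0,0,0]
  gripper: 1

```text
time: 29.8
tool_pos: [0.5425, -0.1836, 0.0322]
tcp_rot: [-3.103, -0.488, 0.0]
wrist_force: [0.2, -0.2, 0.1]
width: 1.002
grip_force: 0.0
```

Call:
step_arm:
  series: [0,0,-0.03,0,0,0,-0.07,0,0,0,-0.12,0,0,0,-0.17,0,0,0,-0.22,0,0,0,-0.22,0,0,0,-0.22,0]

```text
time: 30.68
tool_pos: [0.5423, -0.1835, 0.252]
tcp_rot: [-3.103, -0.488, 0.0]
wrist_force: [-0.5, -0.5, -0.6]
width: 0.998
grip_force: 0.0
```

```bash
python3 - <<'E'
from h import *
p=shot("side");q=shot("scene");w=shot("wrist")
b=p["image"][110:310,190:440,::-1]; c=q["image"][110:310,150:370,::-1]; d=w["image"][0:300,200:420,::-1]
f=lambda i,h:cv2.resize(i,(int(i.shape[1]*h/i.shape[0]),h),interpolation=cv2.INTER_CUBIC)
cv2.imwrite("pics/m12.png",np.hstack([f(b,260),f(c,260),f(d,260)])[:, :800])
E
```

```text
(no output)
```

View pics/m12.png

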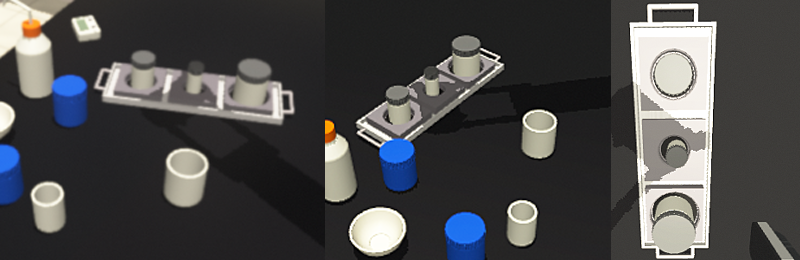

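All three jars stand upright in their wells, and the open jars have not moved.

```bash
python3 -c "
from workcell import job
print(job.finish_job())"
```

```text
the job is handed in; nothing more can be done
None
```

The large, medium and small sealed jars stand upright on the floors of their wells, the two open jars were left where they stood, and the job was handed in about 31 s into the 102 s limit; the hand-in returned no verdict.

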